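Hook and close the bait-bay lid of a tackle box

TASK

The lid of the bay in the top of the blue tackle box lies loose on the shelf: put it back on. Gently, without forcing it, hook its tongue under the bay's ledge at a tilt, feel it come up against the stop, and swing the lid down until it lies flat and fully home; then slide the box's clasp all the way over the lid's edge. Leave the other things on the shelf where they are.

Things in the scene. Friction and masses are not known exactly. Their poses are not given: they have to be found in the camera images.
- box: Blue plastic tackle box 260 (x) x 150 (y) x 90 mm high, upright, fixed to the shelf. Origin: centre of its underside; x runs along it from the ledge end (robot side) to the clasp end, z up. A grey bay insert, open above, lies in its top; side walls leave 96 mm between them, tops at height 92 mm. Over 15 N between tilted lid and box (30 N once flat) damages it.
- slot_nominal (a point): Point on the box, fixed in its frame (x -93, y 0, z 84 mm): the average place of the foot of the bay's upright stop wall. The real insert (stop, ledge, floor, seat, rim as one) sits up to 12 mm from it, either way along box x; not measured, so feel for the stop. Height and y are exact; the insert is firm. Floor at 84 mm runs 50 mm in +x from the stop.
- seat_nominal (a point): Point on the box (x 34, y 0, z 84 mm): average foot of the bay's far rim face, 127 mm from the stop, rim top at height 92 mm, 6 mm thick; a 12 mm seat at 84 mm lies before it. It shifts with the insert, as the stop does. At the other end the ledge, 4 mm thick (underside at 93, top at 97 mm), overhangs the floor by 10 mm from the stop: a slot 9 mm high.
- lid: Loose blue plastic lid, 0.08 to 0.17 kg, flat on the shelf, right way up. Plate 110 (x) x 84 (y) x 8 mm; origin: centre of its underside, z up. Home: underside at 84 mm above the box's underside on slot floor and seat, level, lid x along box x, tongue under the ledge; play 3 mm along x, 6 mm each side. It goes in only tongue first with the +x end raised about 10 to 18 degrees.
- lid_tongue (a point): Middle of the tongue's tip, at the underside, x -69 mm in the lid frame. The tongue at the lid's -x end is 60 mm wide (y), 4 mm thick, flush with the underside, and reaches 14 mm beyond the plate's edge: the lid is 124 mm long over all.
- lid_rib (a point): Centre of the top of the lid's grip rib, at x 0, y 0, z 37 mm in the lid frame. The rib stands on the plate's middle: 10 mm thick (x), 50 mm long (y), 29 mm high above the plate.
- clasp (a joint): Travel of the sliding clasp on the +x end of the box top, m: 0 open, 0.044 closed; slides to the box's -x, stays where left, takes about 3 N. A flat grey bolt 50 (x) x 36 (y) x 5 mm, underside 94.5 mm above the box's underside (2.5 mm over a seated lid). Its nose is at box x 56 mm when open, clear of the bay; at 12 mm when closed, over the lid's far edge.
- clasp_button (a point): Centre of the top of the clasp's upright thumb button, 14 x 14 mm, 26 mm above the bolt, top 125.5 mm above the box's underside. Moves with the clasp; open, it is at box x 93, y 0 mm. Low cheeks (tops at 100 mm) flank the bolt at y +-19 to +-25 mm; the box's top behind it is at 90 mm.
- spinner: bystander: chrome spinner lure, 68 mm long, 6 mm high, origin under the blade's centre
- jar: bystander: glass jar of lead weights, 64 mm wide, 76 mm high, origin under its centre
- float: bystander: wooden float, 36 mm wide, 75 mm high, standing, origin under its centre
- headlamp: bystander: grey plastic headlamp with a toggle switch, 64 x 70 x 55 mm, origin under its centre
- spool: bystander: clear line spool, 60 mm wide, 36 mm high, origin under its centre
- pliers: bystander: steel pliers lying, 140 mm long, 16 mm high, origin under the pivot
- lurecase: bystander: flat clear lure case 90 x 120 x 30 mm, origin under its centre
There are look-alikes about, which are no part of the job. There is more than one size of the lid; the job needs the middle-sized.

How it is judged:
On the way, in this order (a step that is already met when the one before it is completed fails the run):
1. the lid is hooked under the ledge and lies flat and fully home in the bay, the clasp still open (z of lid in the frame of box between 0.081 and 0.087 m and y of lid in the frame of box between -0.015 and 0.015 m and x of lid in the frame of box between -0.045 and 0 m and angle between lid's own z axis and vertical below 0.035 rad and angle between the x axis of lid and the x axis of box, either way round below 0.12 rad and value of joint clasp below 0.008 m), for 0.2 s.
2. the clasp is slid over the seated lid's edge (z of lid in the frame of box between 0.081 and 0.087 m and y of lid in the frame of box between -0.015 and 0.015 m and x of lid in the frame of box between -0.045 and 0 m and angle between lid's own z axis and vertical below 0.035 rad and angle between the x axis of lid and the x axis of box, either way round below 0.12 rad and value of joint clasp above 0.04 m), for 0.2 s.
At the end, for the whole second after the job is handed in: The lid lies in the bay with its underside 84 mm (81 to 87) above the box's underside, level within 2 degrees and in line with the box within 7 degrees (possible only with its tongue under the ledge), at rest, and the clasp is slid at least 40 mm of its 44 mm, over the lid's edge (all of step 2 and linear speed of lid below 0.02 m/s and velocity of joint clasp below 0.02 m/s); the robot touches nothing.
It fails at once if while the lid is tilted, lid and tackle box are pressed together with more than 15 N (contact force between lid and box above 15 N and angle between lid's own z axis and vertical above 0.03 rad).
It fails at once if lid and tackle box are pressed together with more than 30 N (contact force between lid and box above 30 N).
It fails at once if a bystander is moved more than 25 mm (distance of any of spinner, jar, float, headlamp, spool, pliers, lurecase from where it was at the start of the episode above 0.025 m).
It also fails if it takes over 62 s, if anything falls off the work surface, if the arm or the gripper's body presses on something with over 40 N, if the wrist force passes 120 N, or if a joint passes its speed limit or range.

ROBOT

A 6-joint arm with a two-finger parallel gripper is mounted at the origin on the work surface. World frame = base frame: x ahead of the robot, y to its left, z up, the work surface at z = 0. Lengths are in m, angles in rad, forces in N, time in s.
With the tool pointing down it reaches from about 0.275 to 0.825 m from the base axis. Payload 4.9 kg.
Tool frame: the origin (TCP) lies on the centre line of the jaws, within the pads' length; the fingertips stand 14 mm ahead of it and the grasp point (between the pads) lies 5 mm behind it (env.tip_extent is the distance from the TCP to the fingertips, in m); z points along the fingers, y is the line along which they close (so a half turn about z gives the same grasp; the last joint's range is limited). The gripper opens to 85 mm and grips with 20 to 120 N. Pads are 22 mm wide; open, the fingers measure 114 mm over their backs; the gripper's body (76 mm by 85 mm) begins 54 mm behind the grasp point. The pads swing forward as they close: fully open they stand 13 mm farther back than shut.
Start: joints at [1.119, 0.326, -0.193, 1.052, 0, 1.437], TCP at [0.172, 0.522, 0.245] pointing down, gripper open.
Joint ranges: [-2.65, 2.65], [-0.97, 1.79], [-1.3, 1.35], [-1.93, 2.1], [-1.47, 1.37], [-3.14, 3.14]. Speed limits (rad/s): [2.57, 2.57, 3.14, 3.14, 3.14, 3.14].

INTERFACE

Orientations are given as a rotation vector (axis times angle).
In Python, from station import env gives the robot as it stands.
- The arm moves only by the shell command python3 -m jog 'ROWS' [FORCE]. ROWS is text: rows parted by semicolons, each of 5 numbers parted by spaces: the shift along the tool's x, y, z in mm, then the turn about the tool's z in degrees, then the closure, from -1 (fully open) to 1 (shut). In form: dx dy dz turn claw; .... A call has 1 to 8 rows; each row is the pose to reach, as a shift and turn from the pose commanded when the call began, along the tool's axes at that moment; what a row does not reach only later rows make up. A row lasts 1/8 s, in which the tool goes at most 62.5 mm and 10.7 degrees, less where a joint would pass 70% of its speed; a pose out of reach is approached as far as the arm can. A call with a gripper value outside its range is refused whole. The fingers move at their own pace and stop on an object; FORCE is the grip in N (left out, the last holds). Time passes only in rows, so rows that repeat a pose let the fingers close. It gives the time, the measured TCP pose, the force, the opening and the grip force at its end, in the units of the state.
- env.get_obs(): the state, without advancing time (a new reading comes with each control period).
- env.snapshot(name): name is "scene" or "top" or "wrist"; returns the picture (420x560x3 uint8, blue, green, red); there is no depth.
- env.camera_params(name): a dict with "fx", "fy", "cx", "cy" (pixels), "dist" ([k1, k2, p1, p2, k3] as OpenCV has them; the pictures are not rectified), "R" (3x3) and "t" (3): a world point X has camera coordinates R X + t. Camera axes: x right, y down, z forward; pixel columns grow to the right and rows downward; lengths in m; the calibration is good to about 2 mm. A picture is of the moment at which its call begins: read the wrist's pose just before it. camera_params takes no time and is no camera call; for the wrist camera it gives the pose at the moment of the call.
- env.job_done(): hands the job in; it is judged then, once.
Trained networks look in the newest picture that a camera, given by its name, has taken for a name from the list of things; names that differ only in an ending like _2 or _b are one class to them, and where a whole thing is asked for, a point or a joint stands for the part that bears it (a point fixed in the world has none). Each returns a list of dicts, best first, with "conf" (0 to 1); they miss things now and then, are a little off and sometimes report something else, mostly with a low value. They report only what shows in the picture. A call takes as long as a camera call. They do not tell look-alikes from the thing itself.
- env.regions_of(camera, name): "region" (420x560 bool, what is visible of it).
- env.pinpoint(camera, name): "at" ([x, y, z] in m, in world coordinates, good to about 4 mm: a listed point, or the origin of a listed thing).
The state is a dict: "clock": time; "q": joint angles; "joint_vel": joint speeds; "joint_torque": joint torques, N m; "ee_pos": TCP position; "orientation": TCP orientation; "wrist_force": force on the tool from outside, world axes, zero at the start; "torque": the same for the moment, N m; "gripper_width": opening from 0.0 (shut) to 1.0 (fully open); "grip_force": force on a finger pad.
Only numpy, scipy, OpenCV 4.12 (cv2) and the standard library are available. Lean on these libraries where they do the work, as an engineer would, in place of code of your own. Each camera call takes 0.05 s, during which the arm holds its last target. There are 200 camera calls.

## Working session

There is one attempt and no reset: what is moved stays moved. The work goes in short steps, Python scripts to look and compute and a shell command to move; the robot and the scene stay as the last step left them, time stands still between calls to the robot, and variables do not carry over. Pictures are saved under pics/ and viewed, at most 10 in all, crops included, and the job is handed in when it is done.

```bash
ls; mkdir -p pics; python3 - <<'E'
from station import env
import cv2,numpy as np
o=env.get_obs();print({k:np.round(v,3).tolist() if not isinstance(v,float) else v for k,v in o.items()})
ims=[env.snapshot(n) for n in("scene","top")]
cv2.imwrite('pics/scene.png',ims[0]);cv2.imwrite('pics/top.png',ims[1])
for c in("scene","top"):
  p=env.camera_params(c);print(c,p['fx'],np.round(-p['R'].T@p['t'],3),np.round(p['dist'],3).tolist())
  for n in("box","lid","lid_rib","lid_tongue","clasp_button","slot_nominal","seat_nominal"):
    print(c,n,[(np.round(d['at'],3).tolist(),round(d['conf'],2)) for d in env.pinpoint(c,n)])
E
```

```text
pics
{'clock': 0.0, 'q': [1.119, 0.327, -0.194, 1.052, -0.0, 1.437], 'joint_vel': [0.003, -0.001, -0.002, 0.0, -0.001, -0.001], 'joint_torque': [-0.001, -44.34, 26.244, 0.015, -0.0, 0.0], 'ee_pos': [0.172, 0.522, 0.245], 'orientation': [-0.497, -3.102, 0.003], 'wrist_force': [-0.165, -0.74, 0.511], 'torque': [-0.022, -0.035, -0.019], 'grip_force': 0.0, 'gripper_width': 1.001108040816559}
scene 530.5819733839874 [1.385 0.764 0.822] [-0.122, 0.0, 0.0, 0.0, 0.0]
scene box [([0.512, -0.134, 0.002], 0.78)]
scene lid [([0.484, 0.415, -0.001], 0.86), ([0.372, 0.231, 0.005], 0.79), ([0.558, 0.214, -0.004], 0.57)]
scene lid_rib [([0.374, 0.224, 0.027], 0.69), ([0.483, 0.416, 0.047], 0.62), ([0.559, 0.205, 0.038], 0.58)]
scene lid_tongue [([0.418, 0.481, 0.003], 0.74), ([0.342, 0.26, -0.003], 0.69), ([0.604, -0.129, 0.128], 0.36)]
scene clasp_button [([0.607, -0.128, 0.126], 0.73)]
scene slot_nominal [([0.422, -0.14, 0.084], 0.8)]
scene seat_nominal [([0.547, -0.136, 0.084], 0.62), ([0.606, -0.129, 0.126], 0.49)]
top 437.4118188981065 [ 0.443 -0.027  1.22 ] [-0.06, 0.0, 0.0, 0.0, 0.0]
top box [([0.515, -0.134, -0.003], 0.72)]
top lid [([0.491, 0.415, -0.002], 0.87), ([0.557, 0.21, -0.004], 0.59), ([0.375, 0.226, -0.0], 0.56)]
top lid_rib [([0.558, 0.209, 0.035], 0.96), ([0.376, 0.23, 0.022], 0.69), ([0.488, 0.412, 0.052], 0.67)]
top lid_tongue [([0.342, 0.263, -0.0], 0.95), ([0.493, 0.18, -0.001], 0.64)]
top clasp_button [([0.606, -0.132, 0.128], 0.51)]
top slot_nominal [([0.419, -0.138, 0.085], 0.62)]
top seat_nominal [([0.55, -0.136, 0.085], 0.89)]
```

View pics/top.png

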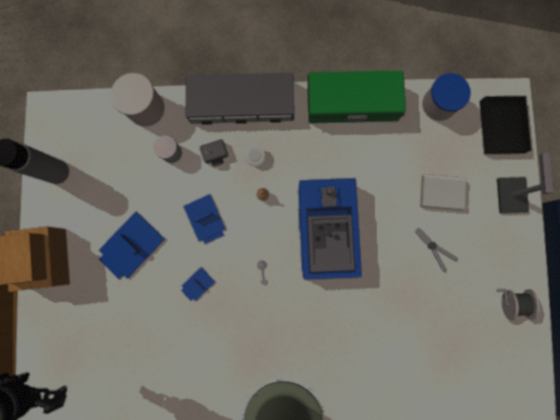

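View pics/scene.png

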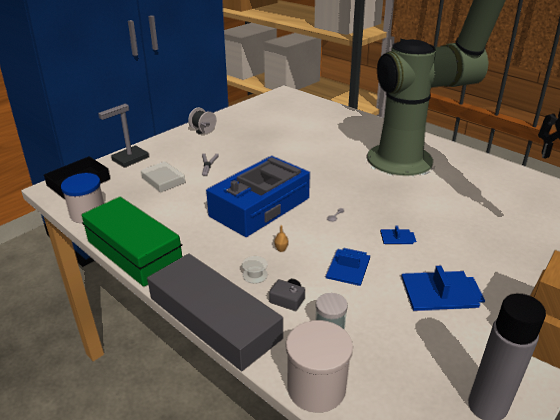

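```bash
cat > h.py <<'E'
from station import env
import cv2,numpy as np
def P(c):
    p=env.camera_params(c);K=np.array([[p['fx'],0,p['cx']],[0,p['fy'],p['cy']],[0,0,1.]]);return p,K,np.array(p['dist'])
def proj(c,X,cam=None):
    p,K,d=cam or P(c);X=np.atleast_2d(X).astype(float)
    return cv2.projectPoints(X,cv2.Rodrigues(np.array(p['R']))[0],np.array(p['t']).astype(float),K,d)[0][:,0]
def ray(c,uv,z,cam=None):
    p,K,d=cam or P(c);R=np.array(p['R']);C=-R.T@np.array(p['t'])
    n=cv2.undistortPoints(np.array(uv,float).reshape(-1,1,2),K,d)[:,0]
    v=np.c_[n,np.ones(len(n))]@R
    return C+v*((z-C[2])/v[:,2])[:,None]
E
python3 - <<'E'
from h import *
im=env.snapshot("top")
for d in env.regions_of("top","lid"):
    m=d['region'].astype(np.uint8);c=max(cv2.findContours(m,0,1)[0],key=cv2.contourArea)[:,0]
    w=ray("top",c,.006)[:,:2]
    r=cv2.minAreaRect((w*1000).astype(np.float32));print(c.mean(0),round(d['conf'],2),np.round(r[0]),np.round(r[1]),round(r[2],1))
for d in env.regions_of("top","box"):
    m=d['region'].astype(np.uint8);c=max(cv2.findContours(m,0,1)[0],key=cv2.contourArea)[:,0]
    w=ray("top",c,.09)[:,:2]
    r=cv2.minAreaRect((w*1000).astype(np.float32));print('box',round(d['conf'],2),np.round(r[0]),np.round(r[1]),round(r[2],1))
cr=im[170:320,90:290];cv2.imwrite('pics/crop.png',cv2.resize(cr,None,fx=4,fy=4,interpolation=cv2.INTER_CUBIC))
E
```

```text
[196.82666667 284.73333333] 0.79 [369. 228.] [60. 84.] 41.6
[129.93959732 245.84563758] 0.66 [477. 418.] [120. 169.] 45.5
[204.27868852 219.03278689] 0.57 [549. 206.] [126.  86.] 22.7
box 0.62 [ 512. -132.] [259. 156.] 1.0
```

View pics/crop.png

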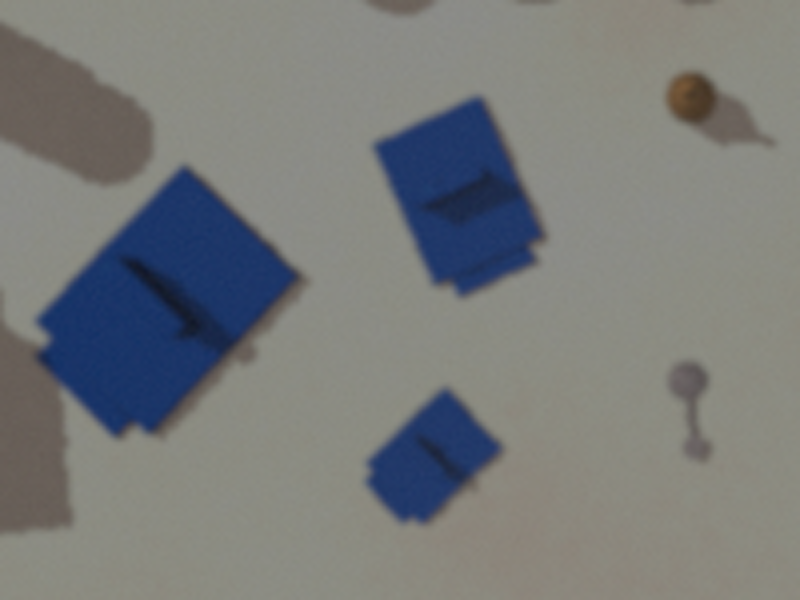

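The three lids in the top picture are large (132,245), middle (205,218) and small (198,284). The middle one measures 126x86 mm, which fits 124x84. In the crop its tongue is at the lower, robot-side end at (500,270). The tool can't tilt, so I'll grip the rib by its ends, along lid y. Then I'll tilt the lid by pressing its +x end lightly on the box's end.

```bash
cat >> h.py <<'E'
from scipy.spatial.transform import Rotation as Ro
def pose():
    o=env.get_obs();return np.array(o['ee_pos']),Ro.from_rotvec(o['orientation']).as_matrix(),o
def to(x,y,z,ydeg):  # deltas to bring TCP to xyz with tool y at heading ydeg (mod 180)
    p,R,o=pose();d=R.T@(np.array([x,y,z])-p)*1000
    a=np.degrees(np.arctan2(R[1,1],R[0,1]));t=-((ydeg-a+90)%180-90)
    print('delta',np.round(d,1),'turn',round(t,1),'now',np.round(p,4),'yhead',round(a,1),'F',np.round(o['wrist_force'],1),'q6',round(o['q'][5],2),'w',round(o['gripper_width'],3),'t',round(o['clock'],2))
E
python3 -c "
from h import *
to(.556,.209,.2,112.7)"
```

```text
delta [-462.9 -177.7   45.3] turn -40.9 now [0.1719 0.5225 0.2453] yhead 71.8 F [-0.3 -0.6  0.1] q6 1.44 w 1.001 t 0.95
```

```bash
python3 -m jog '-55 -20 0 -6 -1;-113 -43 0 -14 -1;-171 -66 0 -22 -1;-229 -88 0 -30 -1;-287 -110 10 -38 -1;-345 -132 20 -40.9 -1;-403 -155 30 -40.9 -1;-463 -178 45 -40.9 -1'; python3 -m jog '0 0 0 0 -1;0 0 0 0 -1'
python3 - <<'E'
from h import *
to(.556,.209,.2,112.7)
cam=P("wrist");im=env.snapshot("wrist");cv2.imwrite('pics/w1.png',im)
for n in("lid","lid_rib","lid_tongue"): print(n,[(np.round(d['at'],4).tolist(),round(d['conf'],2)) for d in env.pinpoint("wrist",n)])
for d in env.regions_of("wrist","lid")[:2]:
    m=d['region'].astype(np.uint8);c=max(cv2.findContours(m,0,1)[0],key=cv2.contourArea)[:,0]
    w=ray("wrist",c,.006,cam)[:,:2];r=cv2.minAreaRect((w*1000).astype(np.float32));print(d['conf'],r)
E
```

```text
clock: 1.95
ee_pos: [0.5542, 0.2103, 0.2015]
orientation: [-0.617, 3.079, 0.0]
wrist_force: [0.4, 0.6, 0.3]
gripper_width: 1.0
grip_force: 0.0
clock: 2.2
ee_pos: [0.552, 0.2116, 0.2011]
orientation: [0.617, -3.079, -0.001]
wrist_force: [-0.2, 0.8, 0.2]
gripper_width: 1.001
grip_force: 0.0
delta [-2.7 -3.9  1.1] turn -0.0 now [0.552  0.2116 0.2011] yhead 112.7 F [-0.2  0.8  0.2] q6 -0.15 w 1.001 t 2.2
lid [([0.3731, 0.229, -0.0031], 0.96), ([0.4813, 0.4159, -0.0038], 0.87), ([0.5606, 0.2079, 0.0027], 0.76)]
lid_rib [([0.5573, 0.2102, 0.0423], 0.98), ([0.486, 0.412, 0.0527], 0.92), ([0.373, 0.2245, 0.0274], 0.72), ([0.7416, 0.1805, 0.0037], 0.55)]
lid_tongue [([0.4964, 0.1808, 0.0008], 0.73)]
0.96 ((551.1617431640625, 207.2264404296875), (125.06522369384766, 85.41323852539062), 23.535564422607422)
0.88 ((373.79864501953125, 231.95541381835938), (58.798614501953125, 88.29788970947266), 39.85927200317383)
```

View pics/w1.png

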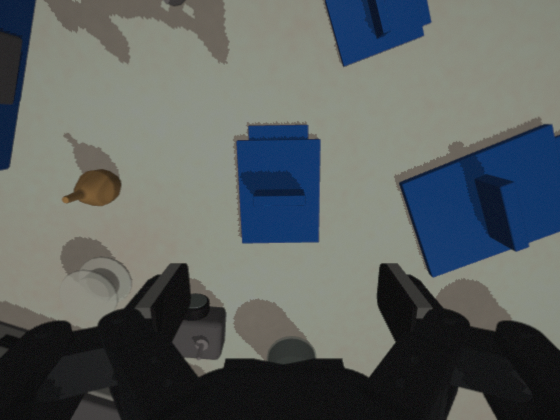

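The rib is at pixel (278,190), in line with the jaws, and the tongue points up in the picture. The wrist estimate of the rib, (0.557,0.210), agrees with the region fit. Next I descend.

```bash
python3 -c "
from h import *
print(env.tip_extent)
to(.557,.210,.027,113.2)"
```

```text
0.014
delta [ -3.7  -4.6 174.9] turn -0.4 now [0.5517 0.2128 0.2019] yhead 112.8 F [ 0.2  0.5 -0. ] q6 -0.15 w 1.002 t 2.45
```

```bash
python3 -m jog '-4 -4 50 -0.4 -1;-4 -4 100 -0.4 -1;-4 -4 140 -0.4 -1;-4 -4 140 -0.4 -1' 20; python3 - <<'E'
from h import *
to(.557,.210,.027,113.2)
cam=P("wrist");im=env.snapshot("wrist")
for n in("lid_rib","lid"): print(n,[(np.round(d['at'],4).tolist(),round(d['conf'],2)) for d in env.pinpoint("wrist",n)[:2]])
to(.557,.210,.027,113.2)
E
```

```text
clock: 2.95
ee_pos: [0.5545, 0.2096, 0.0588]
orientation: [0.629, -3.071, 0.0]
wrist_force: [-0.4, 0.0, 0.0]
gripper_width: 0.998
grip_force: 0.0
delta [-2.7 -0.6 31.8] turn -0.0 now [0.5545 0.2096 0.0588] yhead 113.2 F [-0.4  0.   0. ] q6 -0.17 w 0.998 t 2.95
lid_rib [([0.5578, 0.2106, 0.0384], 0.75)]
lid [([0.556, 0.2088, 0.0019], 0.66)]
delta [ 2.   0.5 36.4] turn -0.1 now [0.5589 0.2103 0.0634] yhead 113.1 F [ 0.2 -0.6  0.4] q6 -0.17 w 0.995 t 3.1
```

```bash
python3 -m jog '0 0 18 0 -1;0 0 35 0 -1;0 0 35 0 -1;0 0 35 0 0.4;0 0 35 0 0.4;0 0 35 0 0.4;0 0 35 0 0.4;0 0 35 0 0.4' 25;python3 -m jog '0 0 0 0 0.4;0 0 0 0 0.4'; python3 -c "
from h import *
for i in range(4): to(.557,.210,.027,113.2); env.snapshot('wrist')"
```

```text
clock: 4.1
ee_pos: [0.5582, 0.2096, 0.0269]
orientation: [-0.628, 3.077, -0.0]
wrist_force: [0.5, -1.1, 4.2]
gripper_width: 0.578
grip_force: 26.7
clock: 4.35
ee_pos: [0.5582, 0.2096, 0.0269]
orientation: [-0.629, 3.077, -0.0]
wrist_force: [-1.0, -0.7, 6.1]
gripper_width: 0.573
grip_force: 26.9
delta [ 0.9  0.8 -0.1] turn -0.1 now [0.5582 0.2096 0.0269] yhead 113.1 F [-1.  -0.7  6.1] q6 -0.17 w 0.573 t 4.35
delta [ 0.9  0.8 -0.1] turn -0.1 now [0.5582 0.2096 0.0269] yhead 113.1 F [-0.2 -0.2  5.1] q6 -0.17 w 0.581 t 4.4
delta [ 0.9  0.8 -0.1] turn -0.1 now [0.5581 0.2096 0.0269] yhead 113.1 F [ 0.3 -0.3  5.5] q6 -0.17 w 0.577 t 4.45
delta [ 0.9  0.8 -0. ] turn -0.1 now [0.5582 0.2096 0.027 ] yhead 113.1 F [-0.  -0.2  4.8] q6 -0.17 w 0.579 t 4.5
```

```bash
python3 - <<'E'
from h import *
pts={"box":[0,0,0],"slot_nominal":[-93,0,84],"seat_nominal":[34,0,84],"clasp_button":[93,0,125.5]}
A=[];B=[]
for c in("top","scene","top","scene","wrist"):
    im=env.snapshot(c)
    for n,b in pts.items():
        for d in env.pinpoint(c,n)[:1]:
            a=d['at']
            if abs(a[2]*1000-b[2])<8 and d['conf']>.4: A.append(b[:2]);B.append(a[:2]);print(c,n,np.round(a,3))
A=np.array(A)/1000;B=np.array(B);z=(A-A.mean(0))@[1,1j];w=(B-B.mean(0))@[1,1j]
th=np.angle((z.conj()*w).sum());t=B.mean(0)-[A[:,0].mean()*np.cos(th),A[:,0].mean()*np.sin(th)];print(np.degrees(th),t)
c,s=np.cos(th),np.sin(th);T=lambda X:np.c_[t[0]+c*X[:,0]-s*X[:,1],t[1]+s*X[:,0]+c*X[:,1],X[:,2]]
out=[]
for cm in("top","scene"):
    im=env.snapshot(cm);k=6 if cm=="top" else 5
    x0,y0=(295,172) if cm=="top" else (195,145);w_,h_=(66,112) if cm=="top" else (130,100)
    big=cv2.resize(im[y0:y0+h_,x0:x0+w_],None,fx=k,fy=k,interpolation=cv2.INTER_CUBIC)
    big=cv2.convertScaleAbs(big,alpha=1.6,beta=10)
    R=np.array([[-130,-75,90],[130,-75,90],[130,75,90],[-130,75,90]])/1000.
    I=np.array([[-93,-42,84],[34,-42,84],[34,42,84],[-93,42,84]])/1000.
    for q,col in((R,(0,255,255)),(I,(0,255,0))):
        uv=((proj(cm,T(q))-[x0,y0]+.5)*k).astype(np.int32);cv2.polylines(big,[uv],True,col,1)
    out.append(big)
h=max(o.shape[0] for o in out);out=[cv2.copyMakeBorder(o,0,h-o.shape[0],0,0,0) for o in out]
o=np.hstack(out);print(o.shape);f=min(800/o.shape[1],600/o.shape[0]);cv2.imwrite('pics/box.png',cv2.resize(o,None,fx=f,fy=f,interpolation=cv2.INTER_AREA))
E
```

```text
top box [ 0.516 -0.135  0.002]
top slot_nominal [ 0.42  -0.135  0.086]
top clasp_button [ 0.607 -0.134  0.125]
scene box [0.422 0.054 0.002]
scene slot_nominal [ 0.42  -0.141  0.085]
scene seat_nominal [ 0.548 -0.136  0.085]
scene clasp_button [ 0.606 -0.13   0.128]
top box [ 0.517 -0.134 -0.001]
top slot_nominal [ 0.421 -0.134  0.086]
top seat_nominal [ 0.549 -0.137  0.088]
top clasp_button [ 0.603 -0.136  0.125]
scene box [ 0.514 -0.133  0.004]
scene slot_nominal [ 0.422 -0.139  0.086]
scene seat_nominal [ 0.549 -0.139  0.083]
scene clasp_button [ 0.603 -0.13   0.129]
0.1678054000366497 [ 0.5076867  -0.12268658]
(672, 1046, 3)
```

View pics/box.png

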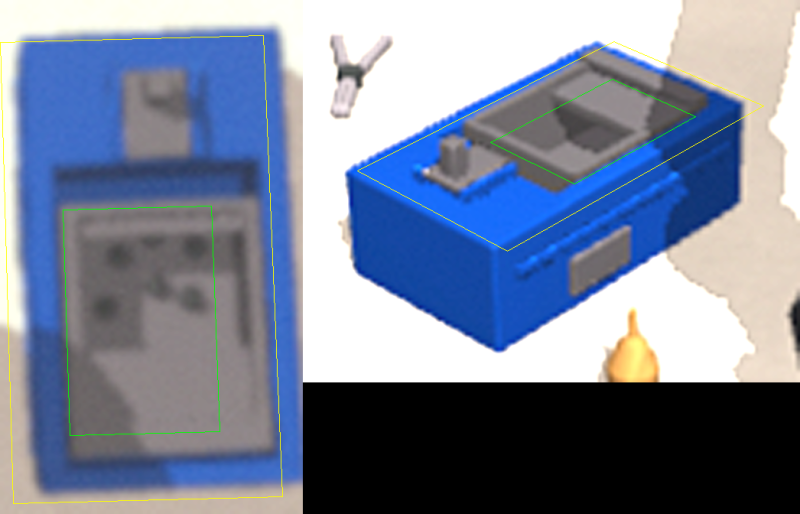

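```bash
python3 - <<'E'
from h import *
from scipy.optimize import least_squares
D=[("box",.516,-.135),("slot",.42,-.135),("b",.607,-.134),("slot",.42,-.141),("seat",.548,-.136),("b",.606,-.13),("box",.517,-.134),("slot",.421,-.134),("seat",.549,-.137),("b",.603,-.136),("box",.514,-.133),("slot",.422,-.139),("seat",.549,-.139),("b",.603,-.13),("box",.512,-.134),("box",.515,-.134),("slot",.4205,-.139),("seat",.5485,-.136),("b",.6065,-.130)]
bx={"box":0,"slot":-.093,"seat":.034,"b":.093}
f=lambda v:np.concatenate([[v[0]+bx[n]*np.cos(v[2])-x,v[1]+bx[n]*np.sin(v[2])-y] for n,x,y in D])
r=least_squares(f,[.51,-.13,0],loss='soft_l1',f_scale=.004).x;print(np.round(r[:2],4),np.degrees(r[2]))
t=r;th=r[2];c,s=np.cos(th),np.sin(th);T=lambda X:np.c_[t[0]+c*X[:,0]-s*X[:,1],t[1]+s*X[:,0]+c*X[:,1],X[:,2]]
out=[]
for cm in("top","scene"):
    im=env.snapshot(cm);k=8
    x0,y0=(295,172) if cm=="top" else (200,150);w_,h_=(66,112) if cm=="top" else (115,112)
    big=cv2.resize(im[y0:y0+h_,x0:x0+w_],None,fx=k,fy=k,interpolation=cv2.INTER_CUBIC)
    big=cv2.convertScaleAbs(big,alpha=1.6,beta=10)
    R=np.array([[-130,-75,90],[130,-75,90],[130,75,90],[-130,75,90]])/1000.
    L=[(R,(0,255,255))]
    for o,col in((-12,(0,0,255)),(0,(0,255,0)),(12,(255,0,255))):
        L.append((np.array([[40+o,-48,92],[40+o,48,92],[40+o,48,92]])/1000.,col));L.append((np.array([[-83+o,-48,97],[-83+o,48,97],[-83+o,48,97]])/1000.,col))
    for q,col in L:
        uv=((proj(cm,T(q))-[x0,y0]+.5)*k).astype(np.int32);cv2.polylines(big,[uv],True,col,1)
    out.append(big)
o=np.hstack(out);f=min(800/o.shape[1],600/o.shape[0]);cv2.imwrite('pics/box2.png',cv2.resize(o,None,fx=f,fy=f,interpolation=cv2.INTER_AREA))
E
```

```text
[ 0.5138 -0.1352] 1.5429838917724592
```

View pics/box2.png

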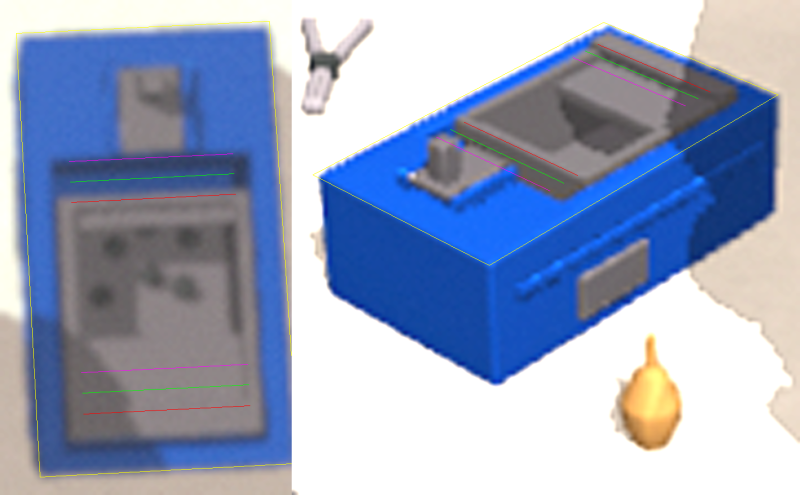

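The outline fits. Box origin is (0.514,-0.135), yaw 1.5°. The far rim's outer edge, at (150,195) in the crop, lies on the -12 mm line, so the insert sits about 11 mm toward the robot and the stop is near box x -104. Next I lift and carry the lid to the robot-side end of the box.

```bash
python3 -m jog '0 0 -30 0 0.4;0 0 -75 0 0.4;0 0 -120 0 0.4;0 0 -160 0 0.4;0 0 -160 0 0.4' 20; python3 -c "
from h import *
to(.341,-.140,.187,91.5)"
```

```text
clock: 6.62
ee_pos: [0.5595, 0.2101, 0.1895]
orientation: [-0.628, 3.072, 0.0]
wrist_force: [0.1, 0.1, -2.2]
gripper_width: 0.579
grip_force: 26.3
delta [ 338.4 -236.3    0.8] turn 21.6 now [0.5595 0.2101 0.1895] yhead 113.1 F [ 0.1  0.1 -2.2] q6 -0.17 w 0.579 t 6.62
```

```bash
python3 -m jog '30 -20 0 3 0.4;80 -56 0 8 0.4;130 -92 0 13 0.4;180 -128 0 18 0.4;230 -164 0 21.6 0.4;280 -200 0 21.6 0.4;320 -226 0 21.6 0.4;337 -237 0 21.6 0.4'; python3 -m jog '0 0 0 0 0.4;0 0 0 0 0.4;0 0 0 0 0.4'; python3 - <<'E'
from h import *
to(.341,-.140,.13,91.5)
for c in("scene","top"):
    im=env.snapshot(c);cv2.imwrite('pics/c_%s.png'%c,im)
    for n in("lid","lid_rib","lid_tongue"): print(c,n,[(np.round(d['at'],4).tolist(),round(d['conf'],2)) for d in env.pinpoint(c,n) if d['at'][2]>.06])
E
```

```text
clock: 7.62
ee_pos: [0.3382, -0.1415, 0.1851]
orientation: [0.036, -3.139, -0.002]
wrist_force: [0.9, 0.7, -0.7]
gripper_width: 0.577
grip_force: 26.3
clock: 8.0
ee_pos: [0.3408, -0.1398, 0.186]
orientation: [0.044, -3.141, -0.001]
wrist_force: [-0.1, 0.2, -1.2]
gripper_width: 0.577
grip_force: 26.3
delta [-0.2 -0.3 56. ] turn 0.1 now [ 0.3408 -0.1398  0.186 ] yhead 91.6 F [-0.1  0.2 -1.2] q6 -0.62 w 0.577 t 8.0
scene lid [([0.3401, -0.1354, 0.1563], 0.9)]
scene lid_rib []
scene lid_tongue [([0.271, -0.1378, 0.1581], 0.69)]
top lid [([0.3381, -0.1384, 0.1536], 0.96)]
top lid_rib [([0.341, -0.1407, 0.1949], 0.74)]
top lid_tongue [([0.2691, -0.1425, 0.1592], 0.71)]
```

```bash
python3 -m jog '0 0 30 0 0.4;0 0 55 0 0.4;0 0 64 0 0.4;0 0 64 0 0.4'; python3 -m jog '0 0 1.5 0 0.4;0 0 3 0 0.4;0 0 4.5 0 0.4;0 0 6 0 0.4;0 0 7 0 0.4;0 0 7 0 0.4'
```

```text
clock: 8.9
ee_pos: [0.3404, -0.1405, 0.1223]
orientation: [0.041, -3.141, -0.001]
wrist_force: [-0.4, -0.7, -2.0]
gripper_width: 0.579
grip_force: 26.2
clock: 9.65
ee_pos: [0.3401, -0.1407, 0.1155]
orientation: [0.041, -3.14, 0.001]
wrist_force: [-2.9, -0.5, 5.2]
gripper_width: 0.577
grip_force: 27.0
```

```bash
python3 -m jog '0 0 1 0 0.4;0 0 2 0 0.4;0 0 2 0 0.4'; python3 -c "
from h import *
for c in('scene','top'):
    im=env.snapshot(c)
    for n in('lid','lid_rib','lid_tongue'): print(c,n,[(np.round(d['at'],4).tolist(),round(d['conf'],2)) for d in env.pinpoint(c,n) if d['at'][2]>.05])"
```

```text
clock: 10.02
ee_pos: [0.3397, -0.1407, 0.1135]
orientation: [0.041, -3.14, 0.001]
wrist_force: [-4.4, 0.1, 5.3]
gripper_width: 0.576
grip_force: 27.2
scene lid [([0.3414, -0.1404, 0.0823], 0.77)]
scene lid_rib [([0.3407, -0.1454, 0.1207], 0.7)]
scene lid_tongue [([0.2682, -0.1407, 0.0841], 0.92)]
top lid [([0.3385, -0.1398, 0.085], 0.76)]
top lid_rib [([0.4869, 0.4152, 0.0509], 0.98), ([0.3431, -0.1453, 0.1208], 0.92)]
top lid_tongue []
```

```bash
python3 -m jog '2 0 0 0 0.4;2.5 0 1 0 0.4;3 0 2 0 0.4;3.5 0 3 0 0.4;3.5 0 3 0 0.4'
```

```text
clock: 11.05
ee_pos: [0.3374, -0.1409, 0.1104]
orientation: [-0.041, 3.141, -0.001]
wrist_force: [1.3, 0.0, 4.2]
gripper_width: 0.581
grip_force: 27.1
```

```bash
python3 -m jog '0.5 0 1 0 0.4;1 0 2 0 0.4;1.5 0 3 0 0.4;1.5 0 3 0 0.4'; python3 -m jog '0 0 -10 0 0.4;0 0 -30 0 0.4;0 0 -55 0 0.4;0 0 -70 0 0.4;0 0 -70 0 0.4;0 0 -70 0 0.4'; python3 - <<'E'
from h import *
to(.341,-.140,.13,91.5)
for c in('scene','top'):
    im=env.snapshot(c)
    if c=='scene': cv2.imwrite('pics/tilt.png',cv2.resize(im[100:250,230:400],None,fx=4,fy=4,interpolation=cv2.INTER_CUBIC))
    for n in('lid','lid_rib','lid_tongue'): print(c,n,[(np.round(d['at'],4).tolist(),round(d['conf'],2)) for d in env.pinpoint(c,n) if d['at'][2]>.06])
E
```

```text
clock: 11.55
ee_pos: [0.3356, -0.1408, 0.1073]
orientation: [-0.041, 3.141, -0.0]
wrist_force: [1.2, -0.8, 2.9]
gripper_width: 0.578
grip_force: 27.2
clock: 12.3
ee_pos: [0.3348, -0.1403, 0.1768]
orientation: [0.041, -3.14, -0.001]
wrist_force: [-0.2, 0.1, -1.1]
gripper_width: 0.578
grip_force: 26.8
delta [-6.3  0.1 46.8] turn -0.0 now [ 0.3348 -0.1403  0.1768] yhead 91.5 F [-0.2  0.1 -1.1] q6 -0.63 w 0.578 t 12.3
scene lid [([0.3419, -0.1379, 0.1505], 0.69)]
scene lid_rib [([0.3319, -0.145, 0.1873], 0.82)]
scene lid_tongue [([0.2703, -0.1387, 0.1389], 0.78)]
top lid [([0.3395, -0.1399, 0.1461], 0.64)]
top lid_rib [([0.3371, -0.1446, 0.1846], 0.87)]
top lid_tongue [([0.271, -0.1447, 0.1406], 0.82)]
```

View pics/tilt.png

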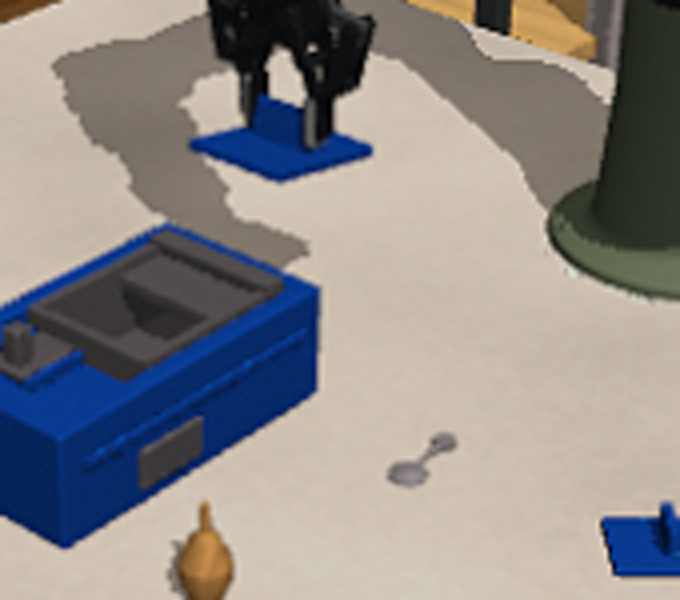

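```bash
cat >> h.py <<'E'
def lidpts():
    b=lambda x0,x1,y0,y1,z0,z1:np.array([[x,y,z] for x in(x0,x1) for y in(y0,y1) for z in(z0,z1)])/1000.
    return [b(-55,55,-42,42,0,8),b(-69,-55,-30,30,0,4),b(-5,5,-25,25,8,37)]
def mask(cm,T,cam):
    m=np.zeros((420*2,560*2),np.uint8)
    for q in lidpts():
        uv=proj(cm,q@T[:3,:3].T+T[:3,3],cam)*2+.5
        cv2.fillConvexPoly(m,cv2.convexHull(uv.astype(np.float32)).astype(np.int32),1)
    return cv2.resize(m,(560,420),interpolation=cv2.INTER_NEAREST).astype(bool)
def fit(cams=("scene","top"),yaw=1.5):
    p,R,o=pose();obs=[]
    for c in cams:
        env.snapshot(c)
        for d in env.regions_of(c,"lid"):
            uv=proj(c,p-[0,0,.02])[0];ys,xs=np.nonzero(d['region'])
            if len(xs) and np.hypot(xs.mean()-uv[0],ys.mean()-uv[1])<25: obs.append((c,P(c),d['region']));break
    res=[]
    for th in np.arange(0,20,1.):
      Rm=(Ro.from_euler('z',yaw,degrees=True)*Ro.from_euler('y',-th,degrees=True)).as_matrix()
      for dx in(-4,-2,0,2,4):
        for dz in(-4,-2,0,2,4):
          T=np.eye(4);T[:3,:3]=Rm;T[:3,3]=p+[dx/1000,0,.003+dz/1000]-Rm[:,2]*.030
          s=[]
          for c,cam,reg in obs:
            m=mask(c,T,cam);s.append((m&reg).sum()/(m|reg).sum())
          res.append((np.mean(s),th,dx,dz,*(Rm@[-.069,0,0]+T[:3,3])))
    res.sort(reverse=True)
    for r in res[:10]: print(np.round(r,4).tolist())
    w=np.exp((np.array([r[0] for r in res])-res[0][0])/.01);print(len(obs),'mean',np.round((np.array(res)*w[:,None]).sum(0)/w.sum(),4))
E
python3 -c "
from h import *
fit()"
```

```text
[0.5183, 14.0, -4.0, 2.0, 0.2718, -0.1422, 0.1363]
[0.5166, 13.0, -4.0, 2.0, 0.271, -0.1423, 0.1374]
[0.516, 16.0, -4.0, 0.0, 0.2734, -0.1422, 0.1323]
[0.5159, 14.0, -2.0, 2.0, 0.2738, -0.1422, 0.1363]
[0.5147, 15.0, -2.0, 2.0, 0.2746, -0.1422, 0.1353]
[0.5144, 15.0, -4.0, 0.0, 0.2726, -0.1422, 0.1333]
[0.5141, 13.0, 0.0, 2.0, 0.275, -0.1423, 0.1374]
[0.5141, 13.0, -4.0, 0.0, 0.271, -0.1423, 0.1354]
[0.5135, 18.0, -4.0, 0.0, 0.2751, -0.1422, 0.1303]
[0.5135, 12.0, -4.0, 0.0, 0.2702, -0.1423, 0.1365]
2 mean [ 0.5036 14.2135 -1.5973  0.9078  0.2744 -0.1422  0.1351]
```

```bash
python3 -m jog '-15 0 0 0 0.4;-50 0 0 0 0.4;-90 0 0 0 0.4;-130 0 0 0 0.4;-155 0 0 0 0.4;-155 0 0 0 0.4;-155 0 0 0 0.4'; python3 - <<'E'
from h import *
to(.490,-.1358,.140,91.5)
cam=P("wrist");im=env.snapshot("wrist");cv2.imwrite('pics/w2.png',im)
for n in('lid_tongue','slot_nominal'): print(n,[(np.round(d['at'],4).tolist(),round(d['conf'],2)) for d in env.pinpoint('wrist',n)])
E
```

```text
clock: 13.78
ee_pos: [0.4899, -0.1363, 0.1769]
orientation: [0.041, -3.14, -0.001]
wrist_force: [0.1, -0.1, -1.1]
gripper_width: 0.58
grip_force: 26.8
delta [-0.1  0.5 36.9] turn 0.0 now [ 0.4899 -0.1363  0.1769] yhead 91.5 F [ 0.1 -0.1 -1.1] q6 -0.44 w 0.58 t 13.78
lid_tongue [([0.4294, -0.1383, 0.1418], 0.93), ([0.4201, -0.1372, 0.0844], 0.6), ([0.4228, 0.0496, -0.0009], 0.26)]
slot_nominal [([0.4197, -0.1355, 0.0817], 0.65)]
```

View pics/w2.png

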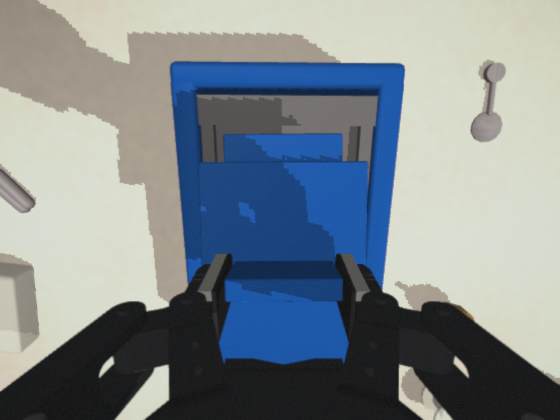

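```bash
python3 - <<'E'
from h import *
def bx(w):
    d=w[:,:2]-[.5138,-.1352];a=np.radians(1.54);return np.round(np.c_[d@[np.cos(a),np.sin(a)],d@[-np.sin(a),np.cos(a)]]*1000,1)
print('ledge edge',bx(ray('wrist',[[230,126],[330,126]],.097)),'block back',bx(ray('wrist',[[230,96],[330,96]],.097)))
print('walls',bx(ray('wrist',[[216,145],[350,145],[200,145],[374,145]],.092)),'box sides',bx(ray('wrist',[[172,66],[404,66]],.09)))
print('tip',ray('wrist',[[223,134],[343,134]],.139),bx(ray('wrist',[[223,134],[343,134]],.139)))
E
```

```text
ledge edge [[-90.7 -34.4]
 [-90.5  29.4]] block back [[-108.7  -33.5]
 [-108.5   28.7]]
walls [[-78.4 -45.2]
 [-78.1  43.9]
 [-78.4 -55.8]
 [-78.1  59.8]] box sides [[-126.9  -70.1]
 [-126.5   75.3]]
tip [[ 0.42696514 -0.16895746  0.139     ]
 [ 0.4254583  -0.10730067  0.139     ]] [[-87.7 -31.4]
 [-87.6  30.3]]
```

```bash
python3 -m jog '-4 0 0 0 0.4;-4 0 20 0 0.4;-4 0 36 0 0.4;-4 0 43 0 0.4;-4 0 46 0 0.4;-4 0 46 0 0.4;-4 0 46 0 0.4'; python3 -m jog '0 0 1 0 0.4;0 0 2 0 0.4;0 0 3 0 0.4;0 0 4 0 0.4;0 0 4 0 0.4'
```

```text
clock: 14.8
ee_pos: [0.4949, -0.1368, 0.1319]
orientation: [-0.041, 3.14, -0.001]
wrist_force: [-0.0, 0.2, -1.1]
gripper_width: 0.574
grip_force: 26.8
clock: 15.42
ee_pos: [0.4944, -0.1366, 0.1272]
orientation: [0.041, -3.141, -0.0]
wrist_force: [-0.7, 0.3, -1.4]
gripper_width: 0.575
grip_force: 26.8
```

```bash
python3 -m jog '0 0 1 0 0.4;0 0 2 0 0.4;0 0 2 0 0.4'; python3 -m jog '0 0 1 0 0.4;0 0 1 0 0.4';  python3 -m jog '0 0 1 0 0.4;0 0 1 0 0.4'
```

```text
clock: 15.8
ee_pos: [0.4945, -0.1366, 0.1253]
orientation: [0.041, -3.141, -0.0]
wrist_force: [-0.1, -0.5, -1.4]
gripper_width: 0.58
grip_force: 26.8
clock: 16.05
ee_pos: [0.4945, -0.1366, 0.1243]
orientation: [0.041, -3.141, -0.0]
wrist_force: [-0.2, -0.2, -1.2]
gripper_width: 0.577
grip_force: 26.8
clock: 16.3
ee_pos: [0.4945, -0.1366, 0.1233]
orientation: [0.041, -3.141, -0.0]
wrist_force: [-0.5, -0.1, -0.9]
gripper_width: 0.577
grip_force: 26.8
```

```bash
python3 -m jog '0 0 1 0 0.4;0 0 1 0 0.4'; python3 -m jog '0 0 0.7 0 0.4;0 0 0.7 0 0.4'
```

```text
clock: 16.55
ee_pos: [0.4945, -0.1366, 0.1223]
orientation: [0.041, -3.141, -0.0]
wrist_force: [-0.7, -0.0, -0.4]
gripper_width: 0.578
grip_force: 26.8
clock: 16.8
ee_pos: [0.4947, -0.1366, 0.1218]
orientation: [-0.041, 3.141, -0.0]
wrist_force: [-0.7, 0.5, 0.1]
gripper_width: 0.576
grip_force: 26.9
```

```bash
python3 -m jog '0 0 -1.3 0 0.4;3 0 -1.3 0 0.4;6 0 -1.3 0 0.4;9 0 -1.3 0 0.4;9 0 -1.3 0 0.4'; python3 -m jog '1 0 0 0 0.4;2 0 0 0 0.4;2 0 0 0 0.4';python3 -m jog '1 0 0 0 0.4;1 0 0 0 0.4'
```

```text
clock: 17.42
ee_pos: [0.4852, -0.1368, 0.1229]
orientation: [0.041, -3.141, -0.0]
wrist_force: [-0.2, -0.9, -0.8]
gripper_width: 0.576
grip_force: 26.8
clock: 17.8
ee_pos: [0.4835, -0.1369, 0.123]
orientation: [0.041, -3.141, -0.0]
wrist_force: [-0.5, -0.4, -0.5]
gripper_width: 0.578
grip_force: 26.8
clock: 18.05
ee_pos: [0.4825, -0.1369, 0.123]
orientation: [0.041, -3.141, -0.0]
wrist_force: [0.5, 0.5, -1.3]
gripper_width: 0.581
grip_force: 26.8
```

```bash
python3 -m jog '1 0 0 0 0.4;1 0 0 0 0.4'; python3 -m jog '1 0 0 0 0.4;1 0 0 0 0.4'; python3 -m jog '1 0 0 0 0.4;1 0 0 0 0.4'
```

```text
clock: 18.3
ee_pos: [0.4815, -0.137, 0.123]
orientation: [0.041, -3.141, 0.0]
wrist_force: [0.3, -0.5, -1.0]
gripper_width: 0.58
grip_force: 26.8
clock: 18.55
ee_pos: [0.4804, -0.137, 0.123]
orientation: [0.041, -3.141, -0.0]
wrist_force: [-0.3, -0.2, -1.3]
gripper_width: 0.579
grip_force: 26.8
clock: 18.8
ee_pos: [0.4794, -0.137, 0.123]
orientation: [0.041, -3.141, -0.0]
wrist_force: [-0.1, 0.8, -2.1]
gripper_width: 0.58
grip_force: 26.8
```

```bash
python3 - <<'E'
from h import *
env.snapshot("wrist")
print([(np.round(d['at'],4).tolist(),round(d['conf'],2)) for d in env.pinpoint('wrist','lid_tongue')])
to(.48,-.1368,.123,91.5)
E
```

```text
[]
delta [-0.4  0.2 -0. ] turn -0.0 now [ 0.4796 -0.137   0.123 ] yhead 91.5 F [ 0.4  0.3 -1.8] q6 -0.45 w 0.581 t 18.9
```

```bash
python3 -m jog '1 0 0.5 0 0.4;1 0 0.5 0 0.4'; python3 -m jog '1 0 0 0 0.4;1 0 0 0 0.4'; python3 -m jog '1 0 0 0 0.4;1 0 0 0 0.4'
```

```text
clock: 19.15
ee_pos: [0.4784, -0.137, 0.1224]
orientation: [0.041, -3.141, -0.0]
wrist_force: [0.6, 0.5, -0.7]
gripper_width: 0.576
grip_force: 26.8
clock: 19.4
ee_pos: [0.4774, -0.1371, 0.1225]
orientation: [0.041, -3.141, -0.0]
wrist_force: [0.1, 0.7, -1.6]
gripper_width: 0.577
grip_force: 26.8
clock: 19.65
ee_pos: [0.477, -0.1372, 0.1227]
orientation: [-0.041, 3.14, 0.0]
wrist_force: [1.6, 1.0, -0.2]
gripper_width: 0.576
grip_force: 26.8
```

```bash
python3 -m jog '0.7 0 0 0 0.4;0.7 0 0 0 0.4'; python3 -c "
from h import *
fit(('scene','top'))"
```

```text
clock: 19.9
ee_pos: [0.4768, -0.1372, 0.1229]
orientation: [-0.041, 3.139, 0.0]
wrist_force: [3.9, 0.4, 0.1]
gripper_width: 0.575
grip_force: 26.9
[0.3957, 14.0, -4.0, 2.0, 0.4131, -0.1388, 0.0821]
[0.3944, 13.0, 0.0, 4.0, 0.4163, -0.1388, 0.0851]
[0.3944, 13.0, -2.0, 2.0, 0.4143, -0.1388, 0.0831]
[0.3943, 13.0, -4.0, 0.0, 0.4123, -0.1388, 0.0811]
[0.3934, 13.0, -2.0, 0.0, 0.4143, -0.1388, 0.0811]
[0.3933, 14.0, -4.0, 0.0, 0.4131, -0.1388, 0.0801]
[0.3917, 14.0, 0.0, 4.0, 0.4171, -0.1388, 0.0841]
[0.3914, 16.0, -4.0, 0.0, 0.4148, -0.1387, 0.078]
[0.3913, 15.0, -4.0, 0.0, 0.4139, -0.1387, 0.079]
[0.3907, 14.0, -2.0, 2.0, 0.4151, -0.1388, 0.0821]
2 mean [ 0.3819 13.5878 -0.9534  1.2876  0.4159 -0.1388  0.0818]
```

```bash
python3 -m jog '-1.7 0 0 0 0.4;-2.7 0 1.5 0 0.4;-3.7 0 3 0 0.4;-3.7 0 3 0 0.4'; python3 -m jog '-0.9 0 1.5 0 0.4;-1.7 0 3 0 0.4;-1.7 0 3 0 0.4'
```

```text
clock: 20.6
ee_pos: [0.4789, -0.1371, 0.1192]
orientation: [0.041, -3.14, 0.001]
wrist_force: [-0.1, -1.5, 3.0]
gripper_width: 0.578
grip_force: 27.2
clock: 20.98
ee_pos: [0.4808, -0.137, 0.1162]
orientation: [0.041, -3.14, 0.0]
wrist_force: [-0.6, -0.9, 2.0]
gripper_width: 0.579
grip_force: 27.2
```

Now swinging down at about 3–4 N.

```bash
python3 -m jog '-0.7 0 1.5 0 0.4;-1.4 0 3 0 0.4;-1.4 0 3 0 0.4'; python3 -m jog '-0.4 0 1 0 0.4;-0.4 0 1 0 0.4';python3 -m jog '-0.4 0 1 0 0.4;-0.4 0 1 0 0.4'; python3 -c "
from h import *
fit(('scene','top'))"
```

```text
clock: 21.35
ee_pos: [0.4825, -0.1368, 0.1133]
orientation: [0.041, -3.141, -0.0]
wrist_force: [-0.9, -0.2, 2.4]
gripper_width: 0.576
grip_force: 27.2
clock: 21.6
ee_pos: [0.483, -0.1368, 0.1124]
orientation: [0.041, -3.141, -0.0]
wrist_force: [-1.2, -0.3, 2.8]
gripper_width: 0.581
grip_force: 27.2
clock: 21.85
ee_pos: [0.4835, -0.1368, 0.1114]
orientation: [-0.041, 3.141, 0.0]
wrist_force: [-1.8, 0.3, 1.8]
gripper_width: 0.577
grip_force: 27.2
[0.8114, 3.0, -4.0, 2.0, 0.4121, -0.1386, 0.0829]
[0.8076, 2.0, -4.0, 2.0, 0.4116, -0.1386, 0.084]
[0.8075, 4.0, -4.0, 2.0, 0.4127, -0.1386, 0.0817]
[0.8026, 4.0, -4.0, 0.0, 0.4127, -0.1386, 0.0797]
[0.8013, 4.0, -4.0, 4.0, 0.4127, -0.1386, 0.0837]
[0.8, 1.0, -4.0, 2.0, 0.411, -0.1386, 0.0852]
[0.7977, 2.0, -4.0, 0.0, 0.4116, -0.1386, 0.082]
[0.7971, 5.0, -4.0, 2.0, 0.4134, -0.1385, 0.0805]
[0.7936, 3.0, -4.0, 4.0, 0.4121, -0.1386, 0.0849]
[0.7922, 6.0, -4.0, 2.0, 0.414, -0.1385, 0.0794]
1 mean [ 0.797   3.0539 -3.5556  1.8645  0.4126 -0.1386  0.0827]
```

```bash
python3 -m jog '-0.4 0 1 0 0.4;-0.4 0 1 0 0.4'; python3 -m jog '-0.3 0 0.7 0 0.4;-0.3 0 0.7 0 0.4'
```

```text
clock: 22.3
ee_pos: [0.4839, -0.1369, 0.1104]
orientation: [-0.041, 3.141, 0.0]
wrist_force: [-1.0, 0.6, 1.9]
gripper_width: 0.577
grip_force: 27.3
clock: 22.55
ee_pos: [0.4841, -0.1369, 0.1102]
orientation: [0.041, -3.141, 0.0]
wrist_force: [-1.7, 1.2, 5.2]
gripper_width: 0.577
grip_force: 27.7
```

```bash
python3 -m jog '0 0 -0.5 0 0.4;0 0 -0.5 0 -0.6;0 0 -0.5 0 -0.6;0 0 -0.5 0 -0.6;0 0 -20 0 -0.6;0 0 -50 0 -0.6;0 0 -75 0 -0.6;0 0 -75 0 -0.6'; python3 - <<'E'
from h import *
for c in('scene','top','wrist'):
    im=env.snapshot(c)
    if c=='scene': cv2.imwrite('pics/s3.png',cv2.resize(im[130:250,190:330],None,fx=5,fy=5,interpolation=cv2.INTER_CUBIC))
    for n in('lid','lid_rib','lid_tongue','clasp_button','box','slot_nominal'): print(c,n,[(np.round(d['at'],4).tolist(),round(d['conf'],2)) for d in env.pinpoint(c,n) if d['at'][1]<0])
to(.6065,-.1325,.2,91.5)
E
```

```text
clock: 23.55
ee_pos: [0.4856, -0.1375, 0.1865]
orientation: [-0.041, 3.137, -0.003]
wrist_force: [0.3, -0.1, -0.1]
gripper_width: 0.8
grip_force: 0.0
scene lid [([0.4856, -0.1369, 0.0803], 0.58)]
scene lid_rib [([0.485, -0.1442, 0.1199], 0.61), ([0.6081, -0.462, -0.0002], 0.39)]
scene lid_tongue [([0.41, -0.1365, 0.0815], 0.86), ([0.4236, -0.1387, 0.0847], 0.37)]
scene clasp_button []
scene box [([0.512, -0.1358, 0.0015], 0.88)]
scene slot_nominal [([0.4212, -0.1398, 0.083], 0.87)]
top lid [([0.4801, -0.1361, 0.078], 0.58)]
top lid_rib [([0.4864, -0.1364, 0.1222], 0.59)]
top lid_tongue []
top clasp_button [([0.6083, -0.1345, 0.1278], 0.77)]
top box [([0.5165, -0.1363, -0.0007], 0.98)]
top slot_nominal []
wrist lid []
wrist lid_rib [([0.4843, -0.1379, 0.1237], 0.61)]
wrist lid_tongue [([0.414, -0.1378, 0.0859], 0.83)]
wrist clasp_button []
wrist box []
wrist slot_nominal [([0.419, -0.135, 0.0863], 0.91)]
delta [-122.4    1.2  -15.2] turn -0.0 now [ 0.4841 -0.1369  0.1848] yhead 91.5 F [0.3 0.3 0.4] q6 -0.45 w 0.803 t 24.6
```

View pics/s3.png

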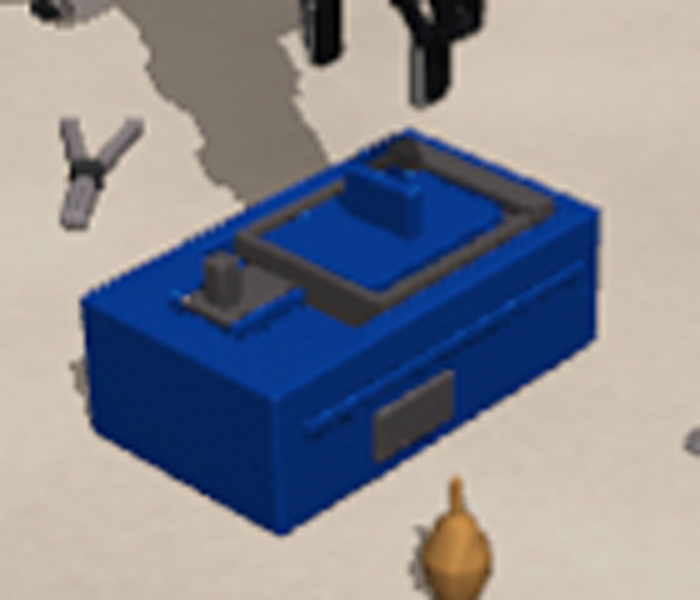

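The lid lies flat inside the rim at (370,220) with its tongue under the ledge, and the clasp is still open with its button at (220,280). Now I grip the button and slide it.

```bash
python3 -m jog '-40 0 0 0 -0.6;-80 1 0 0 -0.6;-115 1 0 0 -0.6;-122 1 15 0 -0.6;-122 1 40 0 -0.6;-122 1 58 0 -0.6;-122 1 64 0 -0.6;-122 1 64 0 -0.6' 20; python3 -m jog '0 0 0 0 0.9;0 0 0 0 0.9;0 0 0 0 0.9;0 0 0 0 0.9;0 0 0 0 0.9'
```

```text
clock: 25.6
ee_pos: [0.6051, -0.1327, 0.1203]
orientation: [0.04, -3.14, -0.001]
wrist_force: [0.7, -0.1, 1.2]
gripper_width: 0.8
grip_force: 0.0
clock: 26.22
ee_pos: [0.6064, -0.1326, 0.1214]
orientation: [-0.041, 3.14, 0.0]
wrist_force: [-0.7, 0.6, 5.4]
gripper_width: 0.157
grip_force: 25.2
```

```bash
python3 -m jog '5 0 0 0 0.9;12 0 0 0 0.9;19 0 0 0 0.9;26 0 0 0 0.9;33 0 0 0 0.9;39 0 0 0 0.9;42 0 0 0 0.9;42 0 0 0 0.9';  python3 -m jog '1 0 0 0 0.9;2 0 0 0 0.9;3 0 0 0 0.9;3 0 0 0 0.9'; python3 - <<'E'
from h import *
env.snapshot('top');print([(np.round(d['at'],4).tolist(),round(d['conf'],2)) for d in env.pinpoint('top','clasp_button')])
to(.56,-.134,.12,91.5)
E
```

```text
clock: 27.22
ee_pos: [0.5639, -0.1334, 0.1214]
orientation: [-0.041, 3.14, 0.001]
wrist_force: [0.4, 2.9, 6.5]
gripper_width: 0.157
grip_force: 25.3
clock: 27.72
ee_pos: [0.5626, -0.1335, 0.1214]
orientation: [-0.042, 3.137, 0.002]
wrist_force: [5.0, 3.8, 3.6]
gripper_width: 0.158
grip_force: 24.9
[([0.4213, 0.0521, 0.0003], 0.59)]
delta [ 2.6 -0.5  1.4] turn 0.0 now [ 0.5626 -0.1335  0.1214] yhead 91.5 F [5.3 4.  2.5] q6 -0.39 w 0.154 t 27.82
```

```bash
python3 -m jog '-1 0 0 0 0.9;-1 0 0 0 -0.5;-1 0 0 0 -0.5;-1 0 0 0 -0.5;-1 0 -20 0 -0.5;-1 0 -70 0 -0.5;-1 0 -120 0 -0.5;-1 0 -120 0 -0.5'; python3 -m jog '60 0 0 0 -0.5;110 0 0 0 -0.5;160 0 0 0 -0.5;160 0 0 0 -0.5'; python3 - <<'E'
from h import *
for c in('scene','top'):
    im=env.snapshot(c)
    if c=='scene': cv2.imwrite('pics/s4.png',cv2.resize(im[130:250,190:330],None,fx=5,fy=5,interpolation=cv2.INTER_CUBIC))
    for n in('lid','lid_rib','clasp_button'): print(c,n,[(np.round(d['at'],4).tolist(),round(d['conf'],2)) for d in env.pinpoint(c,n) if d['at'][1]<0])
E
```

```text
clock: 28.82
ee_pos: [0.5643, -0.135, 0.2451]
orientation: [-0.041, 3.134, -0.005]
wrist_force: [0.0, 0.1, 0.4]
gripper_width: 0.75
grip_force: 0.0
clock: 29.32
ee_pos: [0.3982, -0.137, 0.2395]
orientation: [0.038, -3.138, -0.003]
wrist_force: [0.3, -0.5, 0.3]
gripper_width: 0.752
grip_force: 0.0
scene lid [([0.4852, -0.1342, 0.0804], 0.77)]
scene lid_rib [([0.4841, -0.1393, 0.1207], 0.67), ([0.423, -0.1407, 0.0853], 0.38)]
scene clasp_button [([0.5639, -0.128, 0.127], 0.56), ([0.5483, -0.137, 0.0817], 0.44)]
top lid [([0.4851, -0.1358, 0.0776], 0.63)]
top lid_rib [([0.4854, -0.1375, 0.1172], 0.97)]
top clasp_button [([0.5606, -0.1358, 0.1269], 0.67), ([0.41, -0.1402, 0.0826], 0.4)]
```

View pics/s4.png

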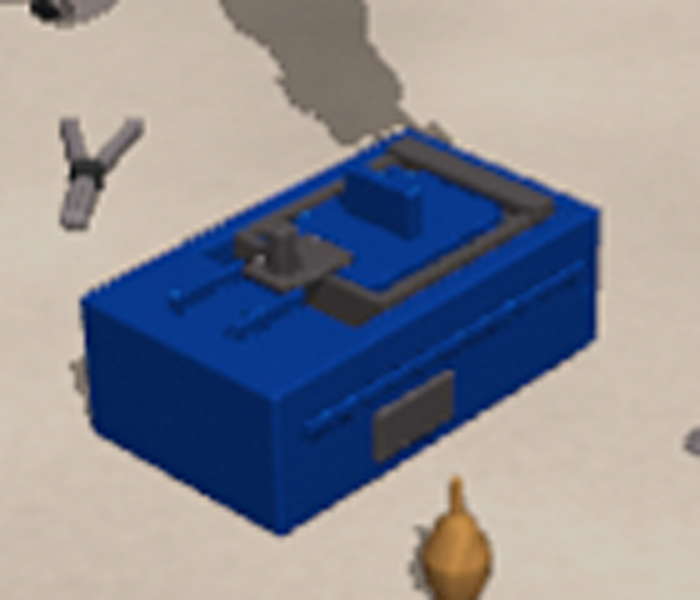

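The clasp bolt, at (300,260), now lies over the lid's edge. It travelled about 44 mm to its end stop, and the lid is still flat.

```bash
python3 -c "
from station import env
print(env.job_done())"
```

```text
the job is handed in; nothing more can be done
None
```

I put the middle-sized lid back on, hooked against the stop and lying flat in the bay, slid the clasp about 44 mm to its end stop over the lid's edge, and handed the job in after about 30 s of robot time; it returned no verdict.

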